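# Set up a dead-load test on a glass jar

### The job

Set up the dead-load test in this order: stand the shorter of the two open jars upright inside the collar of the load stand, seat the metal loading cap on the jar with its spigot down in the mouth and its post up, slip the larger ring weight over the post, then the smaller ring weight on top of it. Set each piece down gently and fully seated, never letting it drop, and leave the taller jar and the bottle standing where they are.

Things in the scene. Friction and masses are not known exactly. Their poses are not given: they have to be found in the camera images.
- stand: Load stand, fixed, at any of the working places. Round grey housing 120 mm diameter, 34 mm high; steel platen 92 mm diameter, its top 40 mm above the bench; steel collar on the platen, 66 mm inside, 76 mm outside diameter, 5 mm high. A black display box 56 mm wide, 26 mm high sticks out on its own -x side to 85 mm from the axis. Origin: on the vertical axis at bench level; z up.
- seat (a point): Centre of the platen's top inside the collar, 40 mm above the bench on the stand's axis: where the middle of the jar's underside belongs.
- jar: The shorter jar: round, clear glass, open at the top, loose, about 0.16 kg. Height 62 mm; straight body 56 mm in diameter from 4 to 48 mm above the underside, narrowing to a mouth 49 mm outside and 42 mm inside diameter. Origin: centre of the underside; z up along its axis. Round, so its yaw does not matter.
- tall_jar: The taller jar, to be left alone: round waisted clear glass, open at the top, loose, 105 mm high, 66 mm greatest diameter, mouth 56 mm outside. Origin: centre of the underside; z up.
- cap: Loading cap, aluminium, loose, 0.13 kg, standing on its spigot. From the underside up: spigot 33 mm diameter, 8 mm high; disc 52 mm diameter from 8 to 16 mm; post 14 mm diameter from 16 mm to its tapered top at 72 mm. Seated, the disc rests on the jar's rim with the spigot in the mouth, its origin 54 mm above the jar's. Origin: centre of the spigot's underside; z up along the post.
- big_weight: Larger ring weight: flat steel ring lying flat, loose, about 0.40 kg, 56 mm outside diameter, through hole 24 mm, 26 mm high, the same either way up. Seated, it lies on the cap's disc, its underside 16 mm above the cap's origin. Origin: centre of the underside; z up along the hole.
- small_weight: Smaller ring weight: steel ring lying flat, loose, about 0.18 kg, 42 mm outside diameter, through hole 24 mm, 24 mm high, the same either way up. Seated, it lies on the larger weight, its underside 42 mm above the cap's origin. Origin: centre of the underside; z up along the hole.
- bottle: Stoppered clear glass bottle, to be left alone: loose, 140 mm high, body 52 mm in diameter, neck 23 to 28 mm. Origin: centre of the underside; z up.
Things that resemble listed ones, but are neither listed nor needed, are in the scene too. Leave any blue look-alike of the stand alone. What is shaped like the big_weight but red is not meant.

How it is judged:
By the outcome, as a careful person would: the job done as asked, in the order asked, and still so for the second after the job is handed in, with the robot touching nothing.
It also fails if it takes over 99 s, if anything falls off the work surface, if the arm or the gripper's body presses on something with over 40 N, if the wrist force passes 120 N, or if a joint passes its speed limit or range.

### The arm

A 6-joint arm with a two-finger parallel gripper is mounted at the origin on the work surface. World frame = base frame: x ahead of the robot, y to its left, z up, the work surface at z = 0. Lengths are in m, angles in rad, forces in N, time in s.
With the tool pointing down it reaches from about 0.375 to 0.975 m from the base axis. Payload 3.8 kg.
Tool frame: the origin (TCP) lies between the finger pads; the fingertips stand 22 mm ahead of it and the grasp point (between the pads) lies 3 mm ahead of it; z points along the fingers, y is the direction in which the jaws open and shut (so a half turn about z gives the same grasp; the last joint's range is limited). The gripper opens to 85 mm and grips with 20 to 120 N. Pads are 22 mm wide; open, the fingers measure 114 mm over their backs; the gripper's body (76 mm by 85 mm) begins 54 mm behind the grasp point. The pads swing forward as they close: fully open they stand 13 mm farther back than shut.
Start: joints at [-1.143, 0.264, 1.604, -0, 1.274, -0.037], TCP at [0.303, -0.603, 0.253] pointing down, gripper open.
Joint ranges: [-2.63, 2.63], [-0.94, 2.18], [0.31, 2.57], [-1.31, 4.45], [0, 2.66], [-2.55, 2.55]. Speed limits (rad/s): [2.57, 2.57, 3.14, 3.14, 3.14, 3.14].

### API

Orientations are given as a rotation vector (axis times angle).
In Python, from workcell import * gives the robot as it stands.
- The arm moves only by the tool step_arm, never from a script. Its argument "motion" is a list that holds one entry, the list of rows, each a list of 7 numbers: the finger opening in m, from 0 to 0.0854, then the shift along the world's x, y, z in m, then the turn, a rotation vector about the world's x, y, z in degrees. A call has exactly 8 rows; each row is the pose to reach, as a shift and turn from the pose measured when the call began; what a row does not reach only later rows make up. A row lasts 1/8 s, in which the tool goes at most 62.5 mm and 10.7 degrees, less where a joint would pass 70% of its speed; a pose out of reach is approached as far as the arm can. A call with a gripper value outside its range is refused whole. The fingers move at their own pace and stop on an object; "newtons" is the grip in N (left out, the last holds). Time passes only in rows, so rows that repeat a pose let the fingers close, or fill a call up. It gives the time, the measured TCP pose, the force and the opening at its end, in the units of the state.
- read_state(): the state, without advancing time (a new reading comes with each control period).
- read_camera(name): name is "scene" or "top" or "wrist"; returns (picture, depth): 420x560x3 uint8, blue, green, red; 420x560 float32, m along the optical axis (not along the pixel's ray), 0 where there is no reading.
- get_calibration(name): a dict with "K" (3x3 intrinsics, pixels), "dist_coeffs" ([k1, k2, p1, p2, k3] as OpenCV has them; the pictures are not rectified), "world_from_camera" (4x4, takes a point from camera to world coordinates). Camera axes: x right, y down, z forward; pixel columns grow to the right and rows downward; lengths in m; the calibration is good to about 2 mm. A picture is of the moment at which its call begins: read the wrist's pose just before it. get_calibration takes no time and is no camera call; for the wrist camera it gives the pose at the moment of the call.
- finish_job(): hands the job in, once; it reports no verdict.
Trained networks look in the newest picture that a camera, given by its name, has taken for a name from the list of things; names that differ only in an ending like _2 or _b are one class to them, and where a whole thing is asked for, a point or a joint stands for the part that bears it (a point fixed in the world has none). Each returns a list of dicts, best first, with "score" (0 to 1); they miss things now and then, are a little off and sometimes report something else, mostly with a low value. They report only what shows in the picture. A call takes as long as a camera call. They do not tell look-alikes from the thing itself.
- spot_in(camera, thing): "xyz" ([x, y, z] in m, in the coordinates of the camera as it stood for that picture, good to about 4 mm: the middle of the surface that is visible of it).
- regions_of(camera, thing): "region" (420x560 bool, what is visible of it).
The state is a dict: "time": time; "q": joint angles; "joint_vel": joint speeds; "joint_torque": joint torques, N m; "tool_pos": TCP position; "tcp_rot": TCP orientation; "wrist_force": force on the tool from outside, world axes, zero at the start; "torque": the same for the moment, N m; "width": opening from 0.0 (shut) to 1.0 (fully open).
Only numpy, scipy, OpenCV 4.12 (cv2) and the standard library are available. Lean on these libraries where they do the work, as an engineer would, in place of code of your own. Each camera call takes 0.05 s, during which the arm holds its last target. There are 200 camera calls.

## Working session

There is one attempt and no reset: what is moved stays moved. The work goes in short steps, Python scripts to look and compute and a tool call to move; the robot and the scene stay as the last step left them, time stands still between calls to the robot, and variables do not carry over. Pictures are saved under pics/ and viewed, on a budget of 14 in all, crops included, one or two more only if the job needs it, and the job is handed in when it is done.

Besides the shell and the picture viewer there is one more tool, called after "Call:" as name([rows], argument=value, ...), one row to a line, values as JSON. step_arm: Moves the arm, as the interface text tells. Its arguments: {"type":"object","properties":{"motion":{"type":"array"},"newtons":{"type":"number"}},"required":["motion"]}

```bash
mkdir -p pics; python3 - <<'E'
from workcell import *
import cv2,numpy as np
s=read_state();print(s['time'],s['tool_pos'],s['tcp_rot'],s['width'])
for c in("scene","top"):
    im,d=read_camera(c);cv2.imwrite(f"pics/{c}0.png",im)
    cal=get_calibration(c);T=np.array(cal['world_from_camera']);print(c,T[:3,3],T[:3,2])
    for t in("stand","jar","tall_jar","cap","big_weight","small_weight","bottle"):
        for r in spot_in(c,t)[:4]:
            p=np.array(r['xyz']);w=T[:3,:3]@p+T[:3,3]
            px=cv2.projectPoints(p[None],np.zeros(3),np.zeros(3),np.array(cal['K']),np.array(cal['dist_coeffs']))[0].ravel()
            print(t,round(r['score'],2),w.round(3),px.round())
E
```

```text
0.0 [ 0.30229476 -0.60276487  0.25196457] [-3.05500349e+00 -7.23069873e-01  6.98519214e-04] 1.0012145148449907
scene [1.15273986 0.46221166 0.64450821] [-0.71121505 -0.40542115 -0.57428812]
stand 0.86 [0.47  0.11  0.036] [298. 229.]
stand 0.86 [0.256 0.369 0.041] [430. 214.]
stand 0.44 [ 0.591 -0.238  0.071] [152. 200.]
jar 0.97 [0.634 0.02  0.045] [227. 253.]
tall_jar 0.93 [ 0.492 -0.065  0.067] [232. 201.]
cap 0.71 [0.372 0.271 0.016] [376. 234.]
big_weight 0.96 [0.582 0.282 0.026] [346. 288.]
big_weight 0.87 [0.554 0.389 0.025] [402. 299.]
small_weight 0.44 [ 0.373 -0.254  0.016] [205. 177.]
bottle 0.67 [ 0.591 -0.236  0.071] [153. 200.]
top [0.35164478 0.03492149 0.89470883] [ 0.12796287  0.03008565 -0.99132253]
stand 0.92 [0.442 0.094 0.04 ] [257. 223.]
stand 0.9 [0.225 0.361 0.034] [130. 322.]
jar 0.83 [0.621 0.01  0.031] [296. 146.]
tall_jar 0.75 [ 0.48  -0.079  0.053] [337. 207.]
tall_jar 0.73 [ 0.571 -0.237  0.084] [415. 163.]
cap 0.74 [0.359 0.266 0.016] [180. 260.]
big_weight 0.85 [0.546 0.385 0.023] [131. 177.]
big_weight 0.56 [0.569 0.279 0.027] [177. 167.]
small_weight 0.55 [ 0.366 -0.257  0.024] [417. 262.]
bottle 0.88 [ 0.57  -0.237  0.081] [414. 163.]
```

View pics/scene0.png

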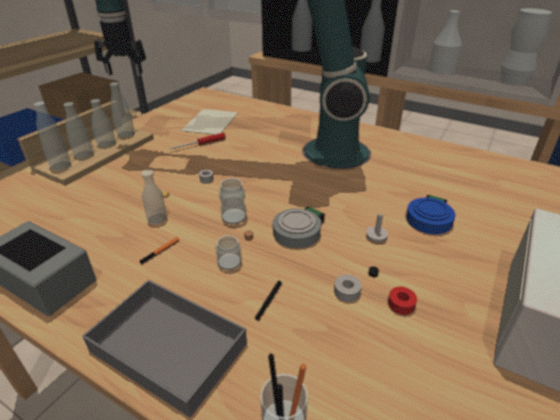

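View pics/top0.png

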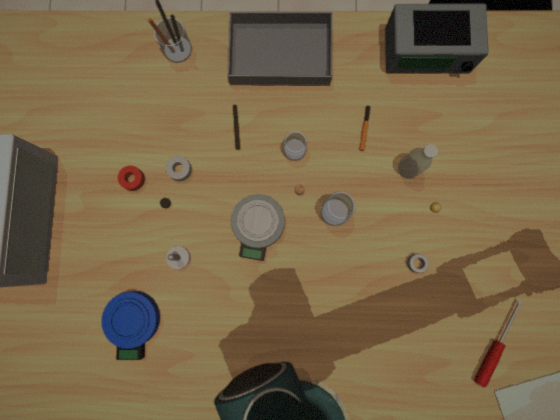

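Scene picture: grey stand (298,229) against the blue look-alike (430,214). The short jar is at (228,253) and the tall jar at (233,201). The grey big ring is at (347,288), with a red ring at (402,299). The cap is at (376,234), the small ring at (206,176) and the bottle at (153,200). The top view agrees: jar (294,146), stand (258,222), cap (178,258), big ring (178,168), small ring (418,263).

I choose the grey stand, the short jar and the grey ring. Next I'll check them closely with the wrist camera.

```bash
cat > h.py <<'E'
from workcell import *
import cv2,numpy as np
from scipy.spatial.transform import Rotation as R
def cam(c):
    k=get_calibration(c);return np.array(k['K']),np.array(k['dist_coeffs']),np.array(k['world_from_camera'])
def tool():
    s=read_state();T=np.eye(4);T[:3,:3]=R.from_rotvec(s['tcp_rot']).as_matrix();T[:3,3]=s['tool_pos'];return s,T
def onplane(c,px,z,C=None):
    """pixels -> world points at height z"""
    K,D,T=C or cam(c)
    u=cv2.undistortPoints(np.array(px,float).reshape(-1,1,2),K,D).reshape(-1,2)
    r=np.c_[u,np.ones(len(u))]@T[:3,:3].T
    return T[:3,3]+r*((z-T[2,3])/r[:,2])[:,None]
def circ(P):
    """least-squares circle of xy points"""
    A=np.c_[2*P[:,:2],np.ones(len(P))];s=np.linalg.lstsq(A,(P[:,:2]**2).sum(1),rcond=None)[0]
    return s[:2],np.sqrt(s[2]+s[:2]@s[:2])
def proj(c,P,C=None):
    K,D,T=C or cam(c);I=np.linalg.inv(T)
    return cv2.projectPoints(np.array(P,float).reshape(-1,1,3),cv2.Rodrigues(I[:3,:3])[0],I[:3,3],K,D)[0].reshape(-1,2)
E
python3 - <<'E'
from h import *
s,T=tool();K,D,W=cam("wrist");print((np.linalg.inv(T)@W).round(3),K.round(1),D)
print("tool y",T[:3,1])
C=cam("top")
im,d=read_camera("top")
for t in("stand","jar","cap","big_weight","small_weight"):
    for r in regions_of("top",t)[:2]:
        m=r['region']; v,u=np.nonzero(m&(d>0)); 
        x=cv2.undistortPoints(np.c_[u,v].astype(float).reshape(-1,1,2),C[0],C[1]).reshape(-1,2)
        P=(np.c_[x,np.ones(len(x))]*d[v,u][:,None])@C[2][:3,:3].T+C[2][:3,3]
        z=P[:,2];h=np.percentile(z,90)
        Q=P[np.abs(z-h)<.004]
        print(t,round(r['score'],2),m.sum(),len(v),"ztop",h.round(4),"box mid",((Q.max(0)+Q.min(0))/2).round(4),"mean",Q.mean(0).round(4),"ext",np.ptp(Q,0).round(3))
E
```

```text
[[-0.001 -0.957 -0.291  0.074]
 [ 1.    -0.001 -0.001  0.001]
 [ 0.    -0.291  0.957 -0.12 ]
 [ 0.     0.     0.     1.   ]] [[299.4   0.  274.5]
 [  0.  299.4 209.1]
 [  0.    0.    1. ]] [0.01848636 0.         0.         0.         0.        ]
tool y [ 4.48256804e-01 -8.93904825e-01  4.30704785e-05]
stand 0.95 2571 2563 ztop 0.0415 box mid [0.4513 0.0926 0.0415] mean [0.4493 0.0919 0.0401] ext [0.091 0.09  0.008]
stand 0.91 3052 3043 ztop 0.0418 box mid [0.2312 0.3663 0.0418] mean [0.2308 0.3667 0.0405] ext [0.09  0.091 0.008]
jar 0.67 603 601 ztop 0.0606 box mid [0.6215 0.0122 0.0603] mean [0.6211 0.0121 0.0604] ext [0.048 0.046 0.007]
cap 0.66 478 475 ztop 0.044 box mid [0.3668 0.2656 0.0433] mean [0.3668 0.2654 0.0432] ext [0.011 0.004 0.007]
big_weight 0.92 476 476 ztop 0.0266 box mid [0.5697 0.2791 0.0261] mean [0.5696 0.2787 0.0251] ext [0.052 0.057 0.007]
big_weight 0.67 566 564 ztop 0.0266 box mid [0.5461 0.3897 0.0262] mean [0.5454 0.3896 0.0252] ext [0.054 0.054 0.007]
small_weight 0.74 292 290 ztop 0.0247 box mid [ 0.3637 -0.2602  0.0242] mean [ 0.3647 -0.2604  0.0233] ext [0.039 0.039 0.007]
```

Call:
step_arm([
  [[0.085, 0.04, 0.077, 0, 0, 0, 8], [0.085, 0.08, 0.154, 0, 0, 0, 16], [0.085, 0.12, 0.231, 0, 0, 0, 24], [0.085, 0.16, 0.308, 0, 0, 0, 32], [0.085, 0.2, 0.385, 0, 0, 0, 40], [0.085, 0.24, 0.462, 0, 0, 0, 48], [0.085, 0.28, 0.539, 0, 0, 0, 56], [0.085, 0.319, 0.615, 0, 0, 0, 63]],
])

```text
time: 2.1
tool_pos: [0.5337, -0.1578, 0.2537]
tcp_rot: [2.223, 2.218, 0.001]
wrist_force: [1.1, -1.3, -0.3]
width: 0.994
```

Call:
step_arm([
  [[0.085, 0.319, 0.615, 0, 0, 0, 63], [0.085, 0.319, 0.615, 0, 0, 0, 63], [0.085, 0.319, 0.615, 0, 0, 0, 63], [0.085, 0.319, 0.615, 0, 0, 0, 63], [0.085, 0.319, 0.615, 0, 0, 0, 63], [0.085, 0.319, 0.615, 0, 0, 0, 63], [0.085, 0.319, 0.615, 0, 0, 0, 63], [0.085, 0.319, 0.615, 0, 0, 0, 63]],
])

```text
time: 3.1
tool_pos: [0.7639, 0.2861, 0.2536]
tcp_rot: [0.737, 3.053, 0.001]
wrist_force: [0.4, -0.7, 1.7]
width: 0.997
```

I gave the second call the full shift again by mistake, but it ended harmlessly in free air. Correcting now.

Call:
step_arm([
  [[0.085, -0.03, -0.055, 0, 0, 0, -10], [0.085, -0.06, -0.11, 0, 0, 0, -20], [0.085, -0.09, -0.17, 0, 0, 0, -30], [0.085, -0.12, -0.225, 0, 0, 0, -40], [0.085, -0.142, -0.274, 0, 0, 0, -50], [0.085, -0.142, -0.274, 0, 0, 0, -63], [0.085, -0.142, -0.274, 0, 0, 0, -63], [0.085, -0.142, -0.274, 0, 0, 0, -63]],
])

```text
time: 4.1
tool_pos: [0.6218, 0.0119, 0.2537]
tcp_rot: [2.223, 2.218, 0.001]
wrist_force: [0.1, 0.1, 0.5]
width: 0.993
```

```bash
cat >> h.py <<'E'
def look(t,zr,name=None,mark=None,c="wrist",half=None,tol=.004):
    """top-surface centre estimates of a thing by depth and region"""
    C=cam(c);im,d=read_camera(c)
    if name:
        o=im.copy()
        for p in proj(c,mark,C) if mark is not None else []: cv2.drawMarker(o,tuple(int(round(a)) for a in p),(0,0,255),0,12)
        cv2.imwrite(f"pics/{name}.png",o)
    for r in regions_of(c,t)[:2]:
        m=r['region'];v,u=np.nonzero(m&(d>0))
        x=cv2.undistortPoints(np.c_[u,v].astype(float).reshape(-1,1,2),C[0],C[1]).reshape(-1,2)
        P=(np.c_[x,np.ones(len(x))]*d[v,u][:,None])@C[2][:3,:3].T+C[2][:3,3]
        Q=P[np.abs(P[:,2]-zr)<tol]
        if len(Q)<8: print(t,r['score'],"few",len(Q));continue
        H=cv2.convexHull(Q[:,:2].astype(np.float32)).reshape(-1,2)
        e=cv2.minEnclosingCircle(H)
        print(t,round(r['score'],2),len(Q),"z",np.median(Q[:,2]).round(4),"box mid",((Q.max(0)+Q.min(0))/2)[:2].round(4),"ext",np.ptp(Q,0)[:2].round(4),"encl",np.round(e[0],4),round(e[1],4),"hullfit",circ(H))
    return im,d,C
E
python3 - <<'E'
from h import *
s,T=tool();print(s['time'],s['tool_pos'],T[:3,1].round(3),s['q'].round(2) if hasattr(s['q'],'round') else s['q'])
look("jar",.062,"w1",[[.6213,.0121,.062],[.6213,.0121,0]])
look("stand",.045)
E
```

```text
4.1 [0.62181029 0.01185531 0.25374329] [ 1.    -0.002  0.001] [-0.02  0.16  1.72 -0.    1.25 -0.02]
jar 0.7 444 z 0.0614 box mid [0.6213 0.0112] ext [0.0484 0.0476] encl [0.6214 0.0112] 0.0244 hullfit (array([0.62141046, 0.01118352]), np.float64(0.024001395631440464))
stand 0.64 1342 z 0.044 box mid [0.4507 0.0927] ext [0.0831 0.088 ] encl [0.4501 0.0927] 0.0441 hullfit (array([0.45070143, 0.09290698]), np.float64(0.04280620130777426))
```

View pics/w1.png

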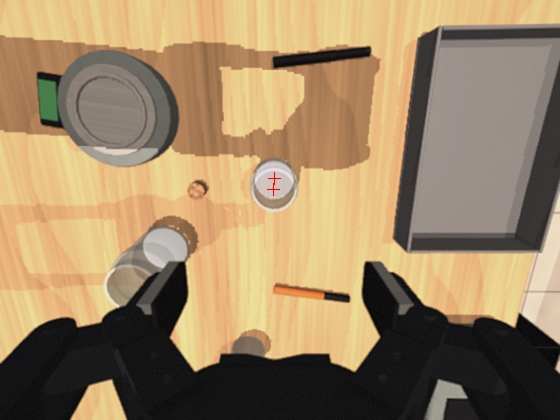

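The crop confirms the short jar at (274,185), upright, with the tall jar clear of it at (150,260). Descending.

Call:
step_arm([
  [[0.085, 0, 0, -0.04, 0, 0, 0], [0.085, 0, 0, -0.08, 0, 0, 0], [0.085, 0, 0, -0.12, 0, 0, 0], [0.085, 0, 0, -0.16, 0, 0, 0], [0.085, 0, 0, -0.19, 0, 0, 0], [0.085, 0, 0, -0.21, 0, 0, 0], [0.085, 0, 0, -0.216, 0, 0, 0], [0.085, 0, 0, -0.216, 0, 0, 0]],
], newtons=30)

```text
time: 5.3
tool_pos: [0.6225, 0.0125, 0.038]
tcp_rot: [2.221, 2.219, 0.001]
wrist_force: [0.4, 0.6, -0.0]
width: 0.997
```

Call:
step_arm([
  [[0.07, 0, 0, 0, 0, 0, 0], [0.065, 0, 0, 0, 0, 0, 0], [0.06, 0, 0, 0, 0, 0, 0], [0.056, 0, 0, 0, 0, 0, 0], [0.052, 0, 0, 0, 0, 0, 0], [0.05, 0, 0, 0, 0, 0, 0], [0.05, 0, 0, 0, 0, 0, 0], [0.05, 0, 0, 0, 0, 0, 0]],
], newtons=30)

```text
time: 6.3
tool_pos: [0.6228, 0.0124, 0.0384]
tcp_rot: [2.221, 2.219, 0.002]
wrist_force: [-1.2, -0.7, 4.8]
width: 0.636
```

Call:
step_arm([
  [[0.05, 0, 0, 0.015, 0, 0, 0], [0.05, 0, 0, 0.04, 0, 0, 0], [0.05, 0, 0, 0.075, 0, 0, 0], [0.05, -0.02, 0.01, 0.1, 0, 0, 0], [0.05, -0.06, 0.03, 0.1, 0, 0, 0], [0.05, -0.1, 0.048, 0.1, 0, 0, 0], [0.05, -0.14, 0.066, 0.1, 0, 0, 0], [0.05, -0.172, 0.081, 0.1, 0, 0, 0]],
])

```text
time: 7.3
tool_pos: [0.4487, 0.0939, 0.1383]
tcp_rot: [2.221, 2.219, 0.001]
wrist_force: [1.0, 0.1, -0.8]
width: 0.635
```

Call:
step_arm([
  [[0.05, 0, 0, 0, 0, 0, 0], [0.05, 0, 0, 0, 0, 0, 0], [0.05, 0, 0, 0, 0, 0, 0], [0.05, 0, 0, 0, 0, 0, 0], [0.05, 0, 0, 0, 0, 0, 0], [0.05, 0, 0, 0, 0, 0, 0], [0.05, 0, 0, 0, 0, 0, 0], [0.05, 0, 0, 0, 0, 0, 0]],
])

```text
time: 8.3
tool_pos: [0.4487, 0.0939, 0.1383]
tcp_rot: [2.221, 2.219, 0.001]
wrist_force: [-0.1, 0.9, -0.9]
width: 0.632
```

```bash
python3 - <<'E'
from h import *
s,T=tool();print(s['time'],s['tool_pos'],T[:3,1].round(3),s['wrist_force'],s['width'])
p=s['tool_pos'];z=p[2]-.0384
a=np.linspace(0,6.28,40)
mk=np.array([[.451+.033*np.cos(t),.0927+.033*np.sin(t),.045] for t in a])
look("jar",z+.062,"w2",mk)
look("stand",.045)
E
```

```text
8.3 [0.44870493 0.09386911 0.13831409] [ 1.    -0.001  0.001] [-0.11405771  0.88357592 -0.93706095] 0.6321581810094109
jar 0.64 2800 z 0.161 box mid [0.4489 0.0952] ext [0.0482 0.045 ] encl [0.449  0.0931] 0.0247 hullfit (array([0.44898252, 0.09393259]), np.float64(0.023834957914886955))
stand 0.75 1233 z 0.0443 box mid [0.4503 0.1071] ext [0.0849 0.0575] encl [0.4503 0.0942] 0.0431 hullfit (array([0.45052835, 0.09530439]), np.float64(0.04003964142874872))
```

View pics/w2.png

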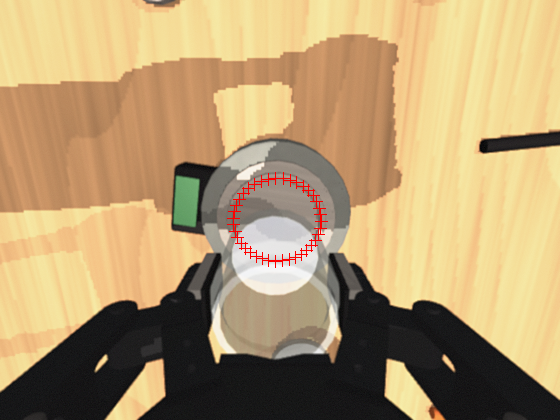

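The jar at (275,255) hangs just over the collar ring, with the red circle on the collar. Its offset is about 2 mm. Shifting, then lowering slowly.

Call:
step_arm([
  [[0.05, 0.001, 0, -0.01, 0, 0, 0], [0.05, 0.002, 0, -0.03, 0, 0, 0], [0.05, 0.002, 0, -0.045, 0, 0, 0], [0.05, 0.002, 0, -0.05, 0, 0, 0], [0.05, 0.002, 0, -0.053, 0, 0, 0], [0.05, 0.002, 0, -0.055, 0, 0, 0], [0.05, 0.002, 0, -0.057, 0, 0, 0], [0.05, 0.002, 0, -0.058, 0, 0, 0]],
])

```text
time: 9.5
tool_pos: [0.4509, 0.094, 0.0806]
tcp_rot: [2.221, 2.219, 0.001]
wrist_force: [-0.1, -0.0, -1.1]
width: 0.637
```

Call:
step_arm([
  [[0.05, 0, 0, 0, 0, 0, 0], [0.05, 0, 0, -0.0005, 0, 0, 0], [0.05, 0, 0, -0.001, 0, 0, 0], [0.05, 0, 0, -0.001, 0, 0, 0], [0.05, 0, 0, -0.0015, 0, 0, 0], [0.05, 0, 0, -0.0015, 0, 0, 0], [0.05, 0, 0, -0.0015, 0, 0, 0], [0.05, 0, 0, -0.0015, 0, 0, 0]],
])

```text
time: 10.5
tool_pos: [0.4509, 0.0939, 0.0791]
tcp_rot: [2.221, 2.219, 0.002]
wrist_force: [1.5, -0.6, -0.6]
width: 0.633
```

Call:
step_arm([
  [[0.05, 0, 0, -0.0005, 0, 0, 0], [0.05, 0, 0, -0.001, 0, 0, 0], [0.05, 0, 0, -0.001, 0, 0, 0], [0.05, 0, 0, -0.001, 0, 0, 0], [0.05, 0, 0, -0.001, 0, 0, 0], [0.05, 0, 0, -0.001, 0, 0, 0], [0.05, 0, 0, -0.001, 0, 0, 0], [0.05, 0, 0, -0.001, 0, 0, 0]],
])

```text
time: 11.5
tool_pos: [0.451, 0.0939, 0.0784]
tcp_rot: [2.221, 2.219, 0.002]
wrist_force: [-3.1, -0.2, 4.9]
width: 0.637
```

Contact. Releasing and rising.

Call:
step_arm([
  [[0.058, 0, 0, 0, 0, 0, 0], [0.062, 0, 0, 0, 0, 0, 0], [0.07, 0, 0, 0, 0, 0, 0], [0.08, 0, 0, 0, 0, 0, 0], [0.085, 0, 0, 0.0, 0, 0, 0], [0.085, 0, 0, 0.02, 0, 0, 0], [0.085, 0, 0, 0.06, 0, 0, 0], [0.085, 0, 0, 0.11, 0, 0, 0]],
])

```text
time: 12.5
tool_pos: [0.4498, 0.0938, 0.1883]
tcp_rot: [2.222, 2.22, -0.002]
wrist_force: [-0.3, 0.6, 0.5]
width: 0.995
```

Call:
step_arm([
  [[0.085, -0.02, 0.04, 0.04, 0, 0, 0], [0.085, -0.04, 0.08, 0.06, 0, 0, 0], [0.085, -0.06, 0.12, 0.06, 0, 0, 0], [0.085, -0.08, 0.15, 0.06, 0, 0, 0], [0.085, -0.085, 0.16, 0.06, 0, 0, 0], [0.085, -0.085, 0.16, 0.06, 0, 0, 0], [0.085, -0.085, 0.16, 0.06, 0, 0, 0], [0.085, -0.085, 0.16, 0.06, 0, 0, 0]],
])

```text
time: 13.5
tool_pos: [0.3654, 0.253, 0.2482]
tcp_rot: [2.224, 2.218, -0.003]
wrist_force: [-0.3, 1.0, 0.2]
width: 0.998
```

```bash
python3 - <<'E'
from h import *
s,T=tool();print(s['time'],s['tool_pos'],T[:3,1].round(3),s['q'])
im,d,C=look("cap",.016,tol=.003)
look("cap",.070,"w3",[[.368,.2655,.012],[.368,.2655,.072]])
look("jar",.102);look("stand",.045)
look("jar",.102,"t3",c="top")
E
```

```text
13.5 [0.36541398 0.25296433 0.24821454] [ 1.    -0.002 -0.001] [ 5.50176968e-01 -1.80827021e-01  2.07553910e+00 -1.02764690e-03
  1.24835538e+00  5.52965827e-01]
cap 0.64 1266 z 0.0157 box mid [0.3657 0.2694] ext [0.0508 0.051 ] encl [0.366  0.2696] 0.0261 hullfit (array([0.36596059, 0.26966283]), np.float64(0.025603720281807404))
cap 0.76 143 z 0.0695 box mid [0.3661 0.27  ] ext [0.0123 0.0135] encl [0.3661 0.2698] 0.0071 hullfit (array([0.36609947, 0.26990973]), np.float64(0.006661194668644849))
jar 0.75 396 z 0.1008 box mid [0.4501 0.0944] ext [0.0468 0.0487] encl [0.4512 0.0942] 0.0248 hullfit (array([0.45056426, 0.09419313]), np.float64(0.02391008352104935))
stand 0.81 1512 z 0.044 box mid [0.2319 0.3641] ext [0.0881 0.0871] encl [0.2313 0.3639] 0.0452 hullfit (array([0.23093121, 0.36475692]), np.float64(0.043601063534682044))
stand 0.66 383 z 0.044 box mid [0.4378 0.096 ] ext [0.0659 0.0673] encl [0.4423 0.0971] 0.038 hullfit (array([0.44667107, 0.09288275]), np.float64(0.03692773541306864))
jar 0.78 115 z 0.1011 box mid [0.4519 0.0937] ext [0.0477 0.0453] encl [0.4515 0.0935] 0.0244 hullfit (array([0.45141994, 0.09350323]), np.float64(0.023727292919482574))
```

View pics/w3.png

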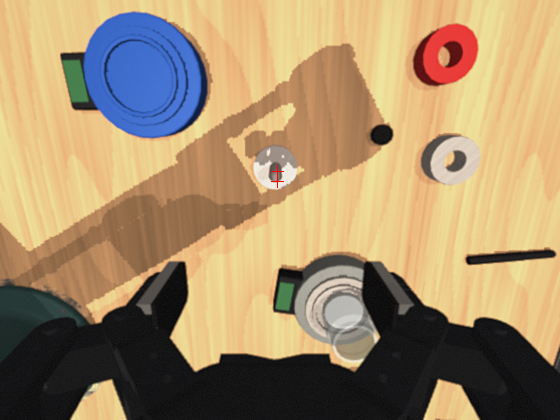

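The cap at (275,165) is standing upright. The jar sits seated in the collar, its rim at z≈0.101. Going down on the post.

Call:
step_arm([
  [[0.06, 0.001, 0.017, -0.03, 0, 0, 0], [0.05, 0.001, 0.017, -0.07, 0, 0, 0], [0.05, 0.001, 0.017, -0.11, 0, 0, 0], [0.05, 0.001, 0.017, -0.15, 0, 0, 0], [0.05, 0.001, 0.017, -0.18, 0, 0, 0], [0.05, 0.001, 0.017, -0.19, 0, 0, 0], [0.05, 0.001, 0.017, -0.192, 0, 0, 0], [0.05, 0.001, 0.017, -0.192, 0, 0, 0]],
])

```text
time: 15.0
tool_pos: [0.3669, 0.2714, 0.0576]
tcp_rot: [2.222, 2.22, 0.001]
wrist_force: [-0.7, -0.6, 1.0]
width: 0.585
```

Call:
step_arm([
  [[0.035, 0, 0, 0, 0, 0, 0], [0.028, 0, 0, 0, 0, 0, 0], [0.022, 0, 0, 0, 0, 0, 0], [0.018, 0, 0, 0, 0, 0, 0], [0.014, 0, 0, 0, 0, 0, 0], [0.01, 0, 0, 0, 0, 0, 0], [0.008, 0, 0, 0, 0, 0, 0], [0.008, 0, 0, 0, 0, 0, 0]],
], newtons=40)

```text
time: 16.0
tool_pos: [0.3666, 0.2714, 0.0576]
tcp_rot: [2.222, 2.22, 0.0]
wrist_force: [-2.9, 0.1, 2.3]
width: 0.15
```

Call:
step_arm([
  [[0.008, 0, 0, 0.02, 0, 0, 0], [0.008, 0, 0, 0.06, 0, 0, 0], [0.008, 0, 0, 0.11, 0, 0, 0], [0.008, 0.01, -0.02, 0.14, 0, 0, 0], [0.008, 0.03, -0.06, 0.145, 0, 0, 0], [0.008, 0.05, -0.1, 0.145, 0, 0, 0], [0.008, 0.07, -0.14, 0.145, 0, 0, 0], [0.008, 0.085, -0.176, 0.145, 0, 0, 0]],
])

```text
time: 17.0
tool_pos: [0.4523, 0.0937, 0.2022]
tcp_rot: [2.222, 2.219, 0.001]
wrist_force: [-0.0, -0.1, -1.3]
width: 0.151
```

Call:
step_arm([
  [[0.008, 0, 0, 0, 0, 0, 0], [0.008, 0, 0, 0, 0, 0, 0], [0.008, 0, 0, 0, 0, 0, 0], [0.008, 0, 0, 0, 0, 0, 0], [0.008, 0, 0, 0, 0, 0, 0], [0.008, 0, 0, 0, 0, 0, 0], [0.008, 0, 0, 0, 0, 0, 0], [0.008, 0, 0, 0, 0, 0, 0]],
])

```text
time: 18.0
tool_pos: [0.4523, 0.0937, 0.2022]
tcp_rot: [2.222, 2.219, 0.001]
wrist_force: [0.3, 0.6, -0.9]
width: 0.15
```

```bash
python3 - <<'E'
from h import *
s,T=tool();print(s['time'],s['tool_pos'],T[:3,1].round(3),s['wrist_force'],s['width'])
z=s['tool_pos'][2]-.0576
look("cap",z+.016,"w4",[[.4512,.0938,.102]],tol=.003)
look("jar",.102)
look("jar",.102,"s4",c="scene")
cv2.imwrite("pics/s4c.png",cv2.resize(cv2.imread("pics/s4.png")[120:300,200:400],None,fx=3,fy=3))
E
```

```text
18.0 [0.45227961 0.09373358 0.20221288] [ 1.    -0.001  0.001] [ 0.27796991  0.57242898 -0.86629691] 0.1502258479691745
cap 0.94 3062 z 0.1602 box mid [0.4528 0.1018] ext [0.0514 0.0326] encl [0.4527 0.0927] 0.026 hullfit (array([0.45264535, 0.09273874]), np.float64(0.025489563831077984))
jar 0.73 419 z 0.1013 box mid [0.4512 0.1048] ext [0.0475 0.0245] encl [0.4512 0.0955] 0.024 hullfit (array([0.45136097, 0.0931817 ]), np.float64(0.023934410697716367))
jar 0.65 101 z 0.1012 box mid [0.4485 0.0968] ext [0.0518 0.0458] encl [0.4486 0.0958] 0.0263 hullfit (array([0.44992595, 0.09638975]), np.float64(0.024063517495125974))
```

View pics/w4.png

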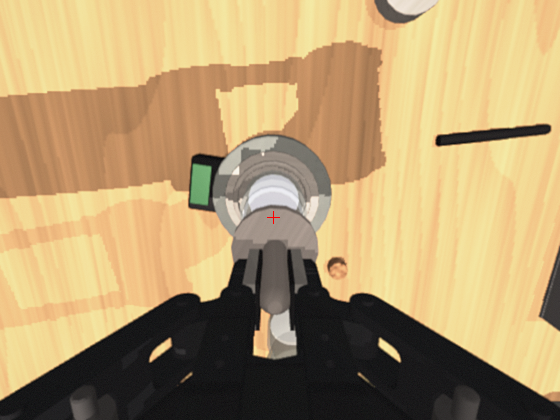

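View pics/s4c.png

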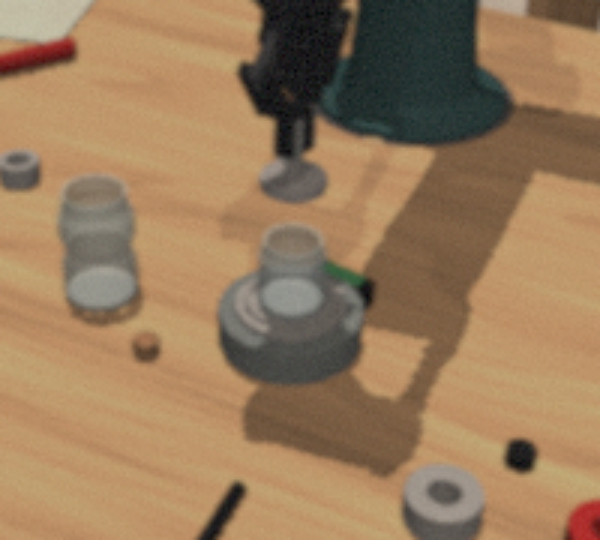

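The jar stands in the collar at (290,290) and the held cap, at (293,178), is level above it. The cap is about 1.3 mm off in x and 1 mm in y. Lowering.

Call:
step_arm([
  [[0.008, -0.001, 0.001, -0.01, 0, 0, 0], [0.008, -0.0013, 0.001, -0.025, 0, 0, 0], [0.008, -0.0013, 0.001, -0.035, 0, 0, 0], [0.008, -0.0013, 0.001, -0.041, 0, 0, 0], [0.008, -0.0013, 0.001, -0.045, 0, 0, 0], [0.008, -0.0013, 0.001, -0.047, 0, 0, 0], [0.008, -0.0013, 0.001, -0.048, 0, 0, 0], [0.008, -0.0013, 0.001, -0.0485, 0, 0, 0]],
])

```text
time: 19.3
tool_pos: [0.4513, 0.0947, 0.154]
tcp_rot: [2.222, 2.219, 0.002]
wrist_force: [0.0, 0.1, -1.0]
width: 0.148
```

Call:
step_arm([
  [[0.008, 0, 0, -0.0005, 0, 0, 0], [0.008, 0, 0, -0.001, 0, 0, 0], [0.008, 0, 0, -0.001, 0, 0, 0], [0.008, 0, 0, -0.0015, 0, 0, 0], [0.008, 0, 0, -0.0015, 0, 0, 0], [0.008, 0, 0, -0.0015, 0, 0, 0], [0.008, 0, 0, -0.0015, 0, 0, 0], [0.008, 0, 0, -0.0015, 0, 0, 0]],
])

```text
time: 20.3
tool_pos: [0.4512, 0.0947, 0.1525]
tcp_rot: [2.222, 2.219, 0.002]
wrist_force: [-0.3, -0.2, -1.4]
width: 0.15
```

Call:
step_arm([
  [[0.008, 0, 0, -0.0005, 0, 0, 0], [0.008, 0, 0, -0.0005, 0, 0, 0], [0.008, 0, 0, -0.001, 0, 0, 0], [0.008, 0, 0, -0.001, 0, 0, 0], [0.008, 0, 0, -0.0013, 0, 0, 0], [0.008, 0, 0, -0.0013, 0, 0, 0], [0.008, 0, 0, -0.0013, 0, 0, 0], [0.008, 0, 0, -0.0013, 0, 0, 0]],
])

```text
time: 21.3
tool_pos: [0.4514, 0.0947, 0.1515]
tcp_rot: [2.222, 2.219, 0.002]
wrist_force: [-0.9, -0.7, 3.3]
width: 0.147
```

Call:
step_arm([
  [[0.016, 0, 0, 0, 0, 0, 0], [0.022, 0, 0, 0, 0, 0, 0], [0.03, 0, 0, 0, 0, 0, 0], [0.045, 0, 0, 0, 0, 0, 0], [0.05, 0, 0, 0.01, 0, 0, 0], [0.06, 0, 0, 0.03, 0, 0, 0], [0.085, 0, 0, 0.07, 0, 0, 0], [0.085, 0, 0, 0.11, 0, 0, 0]],
])

```text
time: 22.3
tool_pos: [0.4512, 0.0947, 0.263]
tcp_rot: [2.222, 2.219, 0.002]
wrist_force: [0.6, -0.5, -0.1]
width: 0.998
```

Call:
step_arm([
  [[0.085, 0.02, 0.03, 0, 0, 0, 0], [0.085, 0.04, 0.06, 0, 0, 0, 0], [0.085, 0.06, 0.09, 0, 0, 0, 0], [0.085, 0.08, 0.12, 0, 0, 0, 0], [0.085, 0.1, 0.15, 0, 0, 0, 0], [0.085, 0.118, 0.175, 0, 0, 0, 0], [0.085, 0.118, 0.175, 0, 0, 0, 0], [0.085, 0.118, 0.175, 0, 0, 0, 0]],
])

```text
time: 23.3
tool_pos: [0.5689, 0.2694, 0.2632]
tcp_rot: [2.221, 2.219, 0.001]
wrist_force: [-0.3, -0.2, -0.2]
width: 0.997
```

```bash
python3 - <<'E'
from h import *
s,T=tool();print(s['time'],s['tool_pos'],T[:3,1].round(3),s['q'])
look("big_weight",.026,"w5",[[.5697,.279,.026]],tol=.003)
look("cap",.110,tol=.003);look("cap",.164,tol=.003)
look("cap",.110,"t5",c="top",tol=.003);look("cap",.163,c="top")
E
```

```text
23.3 [0.5688897  0.26935466 0.26320503] [ 1.    -0.001  0.002] [ 4.03432121e-01  1.72033182e-01  1.69631603e+00 -1.61448925e-03
  1.27199995e+00  4.05143890e-01]
big_weight 0.76 1259 z 0.0256 box mid [0.5702 0.2783] ext [0.0532 0.0539] encl [0.5702 0.2782] 0.0276 hullfit (array([0.57029057, 0.27840818]), np.float64(0.026915678862720685))
big_weight 0.71 1698 z 0.0254 box mid [0.5452 0.3878] ext [0.0527 0.0545] encl [0.5462 0.3875] 0.0276 hullfit (array([0.54626865, 0.38751355]), np.float64(0.02710192425313539))
cap 0.84 358 z 0.1092 box mid [0.4669 0.099 ] ext [0.0224 0.04  ] encl [0.4654 0.099 ] 0.0213 hullfit (array([0.46038216, 0.09660433]), np.float64(0.01869924240389494))
cap 0.83 few 0
cap 0.96 387 z 0.1092 box mid [0.4519 0.0951] ext [0.0493 0.0486] encl [0.4513 0.0947] 0.0253 hullfit (array([0.45163695, 0.09479607]), np.float64(0.024696854993811402))
cap 0.82 41 z 0.1625 box mid [0.4516 0.0941] ext [0.0134 0.0132] encl [0.4517 0.0941] 0.0069 hullfit (array([0.45167554, 0.09413654]), np.float64(0.0066896007400530436))
```

View pics/w5.png

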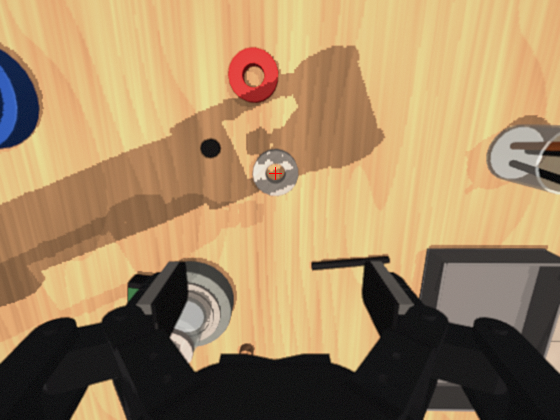

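The grey ring at (275,173) is chosen; the red one at (253,75) and the black plug at (210,148) stay clear. The cap is seated: disc top z≈0.109, axis about (0.4516, 0.0944).

Call:
step_arm([
  [[0.085, 0.001, 0.009, -0.04, 0, 0, 0], [0.085, 0.0013, 0.009, -0.09, 0, 0, 0], [0.085, 0.0013, 0.009, -0.14, 0, 0, 0], [0.085, 0.0013, 0.009, -0.18, 0, 0, 0], [0.085, 0.0013, 0.009, -0.21, 0, 0, 0], [0.085, 0.0013, 0.009, -0.228, 0, 0, 0], [0.085, 0.0013, 0.009, -0.235, 0, 0, 0], [0.085, 0.0013, 0.009, -0.235, 0, 0, 0]],
])

```text
time: 24.8
tool_pos: [0.5709, 0.2787, 0.0287]
tcp_rot: [2.222, 2.218, 0.003]
wrist_force: [-0.6, 0.9, 0.6]
width: 0.995
```

Call:
step_arm([
  [[0.07, 0, 0, 0, 0, 0, 0], [0.065, 0, 0, 0, 0, 0, 0], [0.06, 0, 0, 0, 0, 0, 0], [0.056, 0, 0, 0, 0, 0, 0], [0.052, 0, 0, 0, 0, 0, 0], [0.048, 0, 0, 0, 0, 0, 0], [0.048, 0, 0, 0, 0, 0, 0], [0.048, 0, 0, 0, 0, 0, 0]],
], newtons=50)

```text
time: 25.8
tool_pos: [0.5711, 0.2789, 0.0299]
tcp_rot: [2.222, 2.218, 0.004]
wrist_force: [-2.7, -0.4, 7.1]
width: 0.641
```

Call:
step_arm([
  [[0.048, 0, 0, 0.01, 0, 0, 0], [0.048, 0, 0, 0.04, 0, 0, 0], [0.048, 0, 0, 0.08, 0, 0, 0], [0.048, 0, 0, 0.12, 0, 0, 0], [0.048, 0, 0, 0.16, 0, 0, 0], [0.048, -0.01, -0.015, 0.19, 0, 0, 0], [0.048, -0.035, -0.05, 0.19, 0, 0, 0], [0.048, -0.06, -0.09, 0.19, 0, 0, 0]],
])

```text
time: 26.8
tool_pos: [0.5104, 0.1882, 0.2202]
tcp_rot: [2.22, 2.219, 0.004]
wrist_force: [0.2, -0.5, -2.8]
width: 0.631
```

Call:
step_arm([
  [[0.048, -0.02, -0.03, 0, 0, 0, 0], [0.048, -0.04, -0.06, 0, 0, 0, 0], [0.048, -0.053, -0.083, 0, 0, 0, 0], [0.048, -0.058, -0.092, 0, 0, 0, 0], [0.048, -0.058, -0.092, 0, 0, 0, 0], [0.048, -0.058, -0.092, 0, 0, 0, 0], [0.048, -0.058, -0.092, 0, 0, 0, 0], [0.048, -0.058, -0.092, 0, 0, 0, 0]],
])

```text
time: 27.8
tool_pos: [0.4526, 0.0967, 0.2201]
tcp_rot: [2.22, 2.22, 0.004]
wrist_force: [0.1, 0.1, -3.4]
width: 0.631
```

```bash
python3 - <<'E'
from h import *
s,T=tool();print(s['time'],s['tool_pos'],T[:3,1].round(3),s['wrist_force'],s['width'])
z=s['tool_pos'][2]-.0299
im,d,C=look("big_weight",z+.026,"w6",[[.4516,.0944,.166]],tol=.003)
look("cap",.110,tol=.003);look("cap",.110,c="scene",name="s6",tol=.003);look("big_weight",z+.026,c="scene",tol=.003)
cv2.imwrite("pics/s6c.png",cv2.resize(cv2.imread("pics/s6.png")[120:300,200:400],None,fx=3,fy=3))
E
```

```text
27.8 [0.45260893 0.09671272 0.22014449] [1.    0.    0.004] [ 0.10189365  0.05611416 -3.40080595] 0.6309819380511734
big_weight 0.8 7878 z 0.2156 box mid [0.453  0.0965] ext [0.0544 0.0556] encl [0.4529 0.0966] 0.0281 hullfit (array([0.45293551, 0.09646524]), np.float64(0.027616465337824726))
cap 0.63 1396 z 0.1095 box mid [0.452 0.105] ext [0.0504 0.0281] encl [0.452  0.0952] 0.0255 hullfit (array([0.45187225, 0.09407138]), np.float64(0.025061799719006163))
cap 0.81 201 z 0.1111 box mid [0.4506 0.0962] ext [0.0526 0.0506] encl [0.4501 0.0955] 0.0269 hullfit (array([0.45004732, 0.09559519]), np.float64(0.02572434593075799))
big_weight 0.72 few 0
big_weight 0.55 134 z 0.2171 box mid [0.4497 0.1008] ext [0.0505 0.0506] encl [0.4516 0.0987] 0.0283 hullfit (array([0.45170501, 0.09843075]), np.float64(0.027323088670462552))
```

View pics/w6.png

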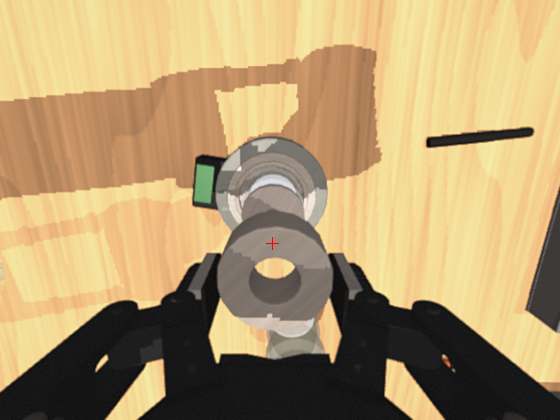

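View pics/s6c.png

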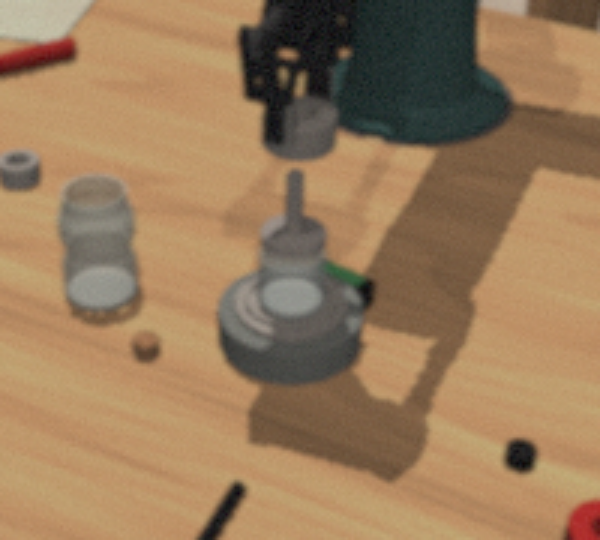

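The cap sits on the jar with its post up at (295,200), and the ring hangs above it, about 1.5/2.2 mm off. Correcting and lowering.

Call:
step_arm([
  [[0.048, -0.0015, -0.0022, -0.004, 0, 0, 0], [0.048, -0.0015, -0.0022, -0.012, 0, 0, 0], [0.048, -0.0015, -0.0022, -0.025, 0, 0, 0], [0.048, -0.0015, -0.0022, -0.04, 0, 0, 0], [0.048, -0.0015, -0.0022, -0.055, 0, 0, 0], [0.048, -0.0015, -0.0022, -0.067, 0, 0, 0], [0.048, -0.0015, -0.0022, -0.075, 0, 0, 0], [0.048, -0.0015, -0.0022, -0.077, 0, 0, 0]],
])

```text
time: 29.2
tool_pos: [0.4505, 0.094, 0.1425]
tcp_rot: [2.221, 2.219, 0.003]
wrist_force: [0.7, 1.2, -3.1]
width: 0.634
```

Call:
step_arm([
  [[0.048, 0, 0, -0.0005, 0, 0, 0], [0.048, 0, 0, -0.001, 0, 0, 0], [0.048, 0, 0, -0.001, 0, 0, 0], [0.048, 0, 0, -0.0015, 0, 0, 0], [0.048, 0, 0, -0.002, 0, 0, 0], [0.048, 0, 0, -0.002, 0, 0, 0], [0.048, 0, 0, -0.002, 0, 0, 0], [0.048, 0, 0, -0.002, 0, 0, 0]],
])

```text
time: 30.2
tool_pos: [0.4505, 0.094, 0.1405]
tcp_rot: [2.221, 2.219, 0.003]
wrist_force: [-0.3, -0.5, -2.0]
width: 0.63
```

Call:
step_arm([
  [[0.048, 0, 0, -0.0005, 0, 0, 0], [0.048, 0, 0, -0.0005, 0, 0, 0], [0.048, 0, 0, -0.001, 0, 0, 0], [0.048, 0, 0, -0.001, 0, 0, 0], [0.048, 0, 0, -0.001, 0, 0, 0], [0.048, 0, 0, -0.001, 0, 0, 0], [0.048, 0, 0, -0.001, 0, 0, 0], [0.048, 0, 0, -0.001, 0, 0, 0]],
])

```text
time: 31.2
tool_pos: [0.4506, 0.094, 0.1398]
tcp_rot: [2.221, 2.219, 0.003]
wrist_force: [-2.4, -0.1, 2.9]
width: 0.63
```

Call:
step_arm([
  [[0.056, 0, 0, 0, 0, 0, 0], [0.06, 0, 0, 0, 0, 0, 0], [0.068, 0, 0, 0, 0, 0, 0], [0.08, 0, 0, 0, 0, 0, 0], [0.085, 0, 0, 0, 0, 0, 0], [0.085, 0, 0, 0.02, 0, 0, 0], [0.085, 0, 0, 0.06, 0, 0, 0], [0.085, 0, 0, 0.11, 0, 0, 0]],
])

```text
time: 32.2
tool_pos: [0.4496, 0.0939, 0.2497]
tcp_rot: [2.222, 2.22, -0.0]
wrist_force: [0.6, 0.6, -0.0]
width: 0.994
```

Call:
step_arm([
  [[0.085, -0.01, -0.05, 0, 0, 0, 0], [0.085, -0.02, -0.1, 0, 0, 0, 0], [0.085, -0.035, -0.15, 0, 0, 0, 0], [0.085, -0.05, -0.2, 0, 0, 0, 0], [0.085, -0.06, -0.25, 0, 0, 0, 0], [0.085, -0.072, -0.3, 0, 0, 0, 0], [0.085, -0.086, -0.35, 0, 0, 0, 0], [0.085, -0.086, -0.362, 0, 0, 0, 0]],
])

```text
time: 33.2
tool_pos: [0.3627, -0.2706, 0.2499]
tcp_rot: [2.226, 2.216, -0.001]
wrist_force: [0.2, 0.1, 0.2]
width: 0.998
```

```bash
python3 - <<'E'
from h import *
s,T=tool();print(s['time'],s['tool_pos'],T[:3,1].round(3),s['q'])
look("small_weight",.024,"w7",[[.364,-.2603,.024]],tol=.003)
look("big_weight",.136,c="top",tol=.003);look("cap",.163,c="top")
E
```

```text
33.2 [ 0.36267654 -0.27060997  0.24988133] [ 1.    -0.005  0.   ] [-6.95539143e-01 -1.66538192e-01  2.06049922e+00 -7.98707054e-04
  1.24682017e+00 -6.90504386e-01]
small_weight 0.7 596 z 0.0235 box mid [ 0.3643 -0.2619] ext [0.0387 0.0403] encl [ 0.3643 -0.2621] 0.0206 hullfit (array([ 0.36409353, -0.26199808]), np.float64(0.020004688384402433))
small_weight 0.39 115 z 0.024 box mid [ 0.4683 -0.1005] ext [0.0483 0.0277] encl [ 0.4683 -0.0982] 0.0269 hullfit (array([ 0.47554461, -0.08264629]), np.float64(0.03181008607834578))
big_weight 0.97 474 z 0.1351 box mid [0.4515 0.0942] ext [0.0533 0.0531] encl [0.4508 0.0942] 0.0277 hullfit (array([0.45096261, 0.09430668]), np.float64(0.027147242944227958))
big_weight 0.67 few 0
cap 0.66 36 z 0.1623 box mid [0.4507 0.0933] ext [0.0113 0.0112] encl [0.4508 0.0932] 0.006 hullfit (array([0.45115553, 0.09361964]), np.float64(0.005826194670373055))
cap 0.31 few 0
```

View pics/w7.png

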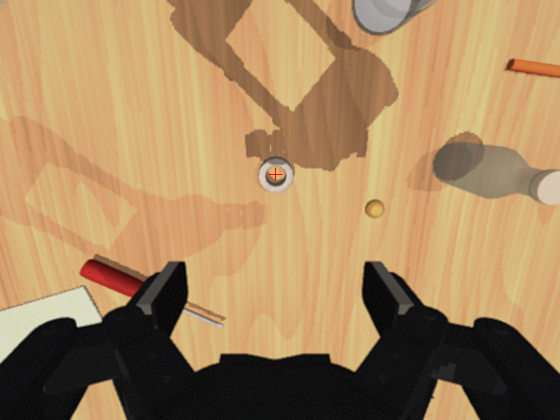

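The big ring is seated (top z≈0.135). The small ring at (275,175) is free on all sides, so I'm picking it up.

Call:
step_arm([
  [[0.07, 0.001, 0.008, -0.04, 0, 0, 0], [0.065, 0.0013, 0.0084, -0.09, 0, 0, 0], [0.065, 0.0013, 0.0084, -0.14, 0, 0, 0], [0.065, 0.0013, 0.0084, -0.18, 0, 0, 0], [0.065, 0.0013, 0.0084, -0.205, 0, 0, 0], [0.065, 0.0013, 0.0084, -0.217, 0, 0, 0], [0.065, 0.0013, 0.0084, -0.2215, 0, 0, 0], [0.065, 0.0013, 0.0084, -0.2215, 0, 0, 0]],
])

```text
time: 34.5
tool_pos: [0.366, -0.2586, 0.0288]
tcp_rot: [2.219, 2.222, 0.001]
wrist_force: [0.1, 1.0, 0.8]
width: 0.76
```

Call:
step_arm([
  [[0.055, 0, 0, 0, 0, 0, 0], [0.05, 0, 0, 0, 0, 0, 0], [0.046, 0, 0, 0, 0, 0, 0], [0.042, 0, 0, 0, 0, 0, 0], [0.038, 0, 0, 0, 0, 0, 0], [0.035, 0, 0, 0, 0, 0, 0], [0.035, 0, 0, 0, 0, 0, 0], [0.035, 0, 0, 0, 0, 0, 0]],
], newtons=40)

```text
time: 35.5
tool_pos: [0.366, -0.2588, 0.0295]
tcp_rot: [2.219, 2.222, 0.0]
wrist_force: [-3.2, 1.0, 8.3]
width: 0.471
```

Call:
step_arm([
  [[0.035, 0, 0, 0.01, 0, 0, 0], [0.035, 0, 0, 0.04, 0, 0, 0], [0.035, 0, 0, 0.09, 0, 0, 0], [0.035, 0, 0, 0.14, 0, 0, 0], [0.035, 0.005, 0.02, 0.18, 0, 0, 0], [0.035, 0.015, 0.06, 0.195, 0, 0, 0], [0.035, 0.025, 0.1, 0.195, 0, 0, 0], [0.035, 0.035, 0.15, 0.195, 0, 0, 0]],
])

```text
time: 36.5
tool_pos: [0.4012, -0.1079, 0.2252]
tcp_rot: [2.22, 2.22, 0.002]
wrist_force: [0.4, -0.1, -2.0]
width: 0.474
```

Call:
step_arm([
  [[0.035, 0.01, 0.05, 0, 0, 0, 0], [0.035, 0.02, 0.1, 0, 0, 0, 0], [0.035, 0.035, 0.15, 0, 0, 0, 0], [0.035, 0.045, 0.19, 0, 0, 0, 0], [0.035, 0.05, 0.203, 0, 0, 0, 0], [0.035, 0.05, 0.206, 0, 0, 0, 0], [0.035, 0.05, 0.206, 0, 0, 0, 0], [0.035, 0.05, 0.206, 0, 0, 0, 0]],
])

```text
time: 37.5
tool_pos: [0.451, 0.097, 0.2252]
tcp_rot: [2.221, 2.218, 0.001]
wrist_force: [-0.2, -0.4, -0.9]
width: 0.474
```

```bash
python3 - <<'E'
from h import *
s,T=tool();print(s['time'],s['tool_pos'],T[:3,1].round(3),s['wrist_force'],s['width'])
z=s['tool_pos'][2]-.0295
look("small_weight",z+.024,"w8",[[.4511,.0936,.166]],tol=.003)
look("big_weight",.136,tol=.003);look("big_weight",.136,c="scene",name="s8",tol=.003);look("small_weight",z+.024,c="scene",tol=.003)
E
```

```text
37.5 [0.45100534 0.09702422 0.22515163] [ 1.    -0.002  0.002] [-0.15322053 -0.44837671 -0.91682889] 0.47401332751620573
small_weight 0.6 3495 z 0.2189 box mid [0.4512 0.0942] ext [0.0405 0.0417] encl [0.4511 0.0941] 0.0211 hullfit (array([0.45141675, 0.09417685]), np.float64(0.020572924719502676))
small_weight 0.21 few 4
big_weight 0.83 2176 z 0.1354 box mid [0.4509 0.1009] ext [0.0548 0.0409] encl [0.451  0.0941] 0.0276 hullfit (array([0.45101093, 0.09399044]), np.float64(0.027327666136128317))
big_weight 0.66 212 z 0.1368 box mid [0.4511 0.0969] ext [0.0553 0.0533] encl [0.4506 0.0953] 0.0288 hullfit (array([0.4504426 , 0.09660147]), np.float64(0.02731959176379151))
big_weight 0.59 few 0
small_weight 0.73 70 z 0.2204 box mid [0.4499 0.1055] ext [0.0441 0.0257] encl [0.4502 0.1044] 0.0225 hullfit (array([0.45078832, 0.0997989 ]), np.float64(0.02068401725916255))
small_weight 0.59 few 0
```

View pics/w8.png

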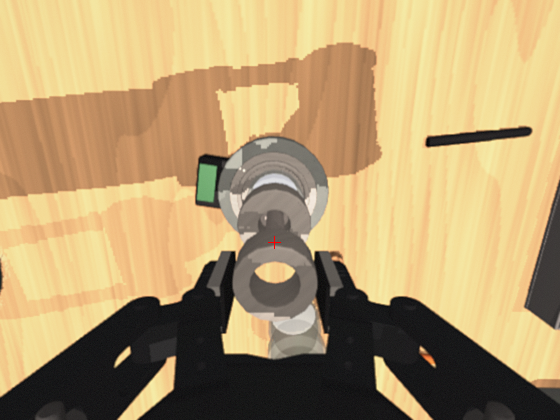

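The small ring at (275,278) is level and within 1 mm of the post axis. Lowering.

Call:
step_arm([
  [[0.035, 0, -0.0005, -0.004, 0, 0, 0], [0.035, 0, -0.0005, -0.012, 0, 0, 0], [0.035, 0, -0.0005, -0.022, 0, 0, 0], [0.035, 0, -0.0005, -0.034, 0, 0, 0], [0.035, 0, -0.0005, -0.044, 0, 0, 0], [0.035, 0, -0.0005, -0.051, 0, 0, 0], [0.035, 0, -0.0005, -0.055, 0, 0, 0], [0.035, 0, -0.0005, -0.057, 0, 0, 0]],
])

```text
time: 38.9
tool_pos: [0.4513, 0.0975, 0.1681]
tcp_rot: [2.22, 2.219, 0.002]
wrist_force: [0.7, 0.4, -1.4]
width: 0.471
```

Call:
step_arm([
  [[0.035, 0, 0, -0.0005, 0, 0, 0], [0.035, 0, 0, -0.001, 0, 0, 0], [0.035, 0, 0, -0.001, 0, 0, 0], [0.035, 0, 0, -0.0015, 0, 0, 0], [0.035, 0, 0, -0.0015, 0, 0, 0], [0.035, 0, 0, -0.002, 0, 0, 0], [0.035, 0, 0, -0.002, 0, 0, 0], [0.035, 0, 0, -0.002, 0, 0, 0]],
])

```text
time: 39.9
tool_pos: [0.4513, 0.0974, 0.1661]
tcp_rot: [2.22, 2.219, 0.002]
wrist_force: [0.5, -1.2, -2.3]
width: 0.469
```

Call:
step_arm([
  [[0.035, 0, 0, -0.0005, 0, 0, 0], [0.035, 0, 0, -0.0005, 0, 0, 0], [0.035, 0, 0, -0.001, 0, 0, 0], [0.035, 0, 0, -0.001, 0, 0, 0], [0.035, 0, 0, -0.001, 0, 0, 0], [0.035, 0, 0, -0.001, 0, 0, 0], [0.035, 0, 0, -0.001, 0, 0, 0], [0.035, 0, 0, -0.001, 0, 0, 0]],
])

```text
time: 40.9
tool_pos: [0.4514, 0.0975, 0.1654]
tcp_rot: [2.22, 2.219, 0.002]
wrist_force: [-1.3, 0.3, 4.4]
width: 0.471
```

Call:
step_arm([
  [[0.043, 0, 0, 0, 0, 0, 0], [0.047, 0, 0, 0, 0, 0, 0], [0.055, 0, 0, 0, 0, 0, 0], [0.07, 0, 0, 0, 0, 0, 0], [0.075, 0, 0, 0, 0, 0, 0], [0.075, 0, 0, 0.02, 0, 0, 0], [0.075, 0, 0, 0.06, 0, 0, 0], [0.075, 0, 0, 0.1, 0, 0, 0]],
])

```text
time: 41.9
tool_pos: [0.4511, 0.0974, 0.2661]
tcp_rot: [2.22, 2.219, 0.001]
wrist_force: [0.7, 0.2, 0.6]
width: 0.88
```

Call:
step_arm([
  [[0.075, 0, -0.02, 0.01, 0, 0, 0], [0.075, 0, -0.06, 0.01, 0, 0, 0], [0.075, 0, -0.11, 0.01, 0, 0, 0], [0.075, 0, -0.16, 0.01, 0, 0, 0], [0.075, 0, -0.18, 0.01, 0, 0, 0], [0.075, 0, -0.18, 0.01, 0, 0, 0], [0.075, 0, -0.18, 0.01, 0, 0, 0], [0.075, 0, -0.18, 0.01, 0, 0, 0]],
])

```text
time: 42.9
tool_pos: [0.4511, -0.0817, 0.276]
tcp_rot: [2.219, 2.221, 0.001]
wrist_force: [-0.2, -0.2, -0.7]
width: 0.88
```

```bash
python3 - <<'E'
from h import *
s,T=tool();print(s['time'],s['tool_pos'],s['wrist_force'])
look("small_weight",.160,"t9",c="top",tol=.003);look("big_weight",.136,c="top",tol=.003);look("cap",.163,c="top")
look("tall_jar",.105,c="top",tol=.006);look("small_weight",.160,"s9",c="scene")
a=cv2.imread("pics/s9.png")[120:300,130:400];cv2.imwrite("pics/s9c.png",cv2.resize(a,None,fx=2.9,fy=2.9,interpolation=cv2.INTER_CUBIC))
E
```

```text
42.9 [ 0.45108015 -0.08165279  0.27602624] [-0.19639399 -0.17215177 -0.66959411]
small_weight 0.67 27 z 0.1612 box mid [0.4511 0.0914] ext [0.015  0.0188] encl [0.451  0.0915] 0.0095 hullfit (array([0.45067073, 0.09162891]), np.float64(0.008501902483399043))
small_weight 0.58 225 z 0.1588 box mid [0.4522 0.0945] ext [0.0405 0.04  ] encl [0.4519 0.0949] 0.0208 hullfit (array([0.45204674, 0.09489674]), np.float64(0.02019959031239007))
big_weight 0.83 few 0
big_weight 0.61 188 z 0.135 box mid [0.4506 0.0942] ext [0.0516 0.053 ] encl [0.4511 0.0942] 0.0277 hullfit (array([0.45084374, 0.0941265 ]), np.float64(0.026959368520293812))
tall_jar 0.82 88 z 0.1035 box mid [ 0.4758 -0.071 ] ext [0.0539 0.0347] encl [ 0.4758 -0.0797] 0.0277 hullfit (array([ 0.47583653, -0.07986631]), np.float64(0.027048926022609058))
small_weight 0.63 123 z 0.1604 box mid [0.4511 0.097 ] ext [0.0419 0.0397] encl [0.4511 0.0968] 0.021 hullfit (array([0.45118847, 0.09695211]), np.float64(0.0202492166896148))
```

View pics/s9c.png

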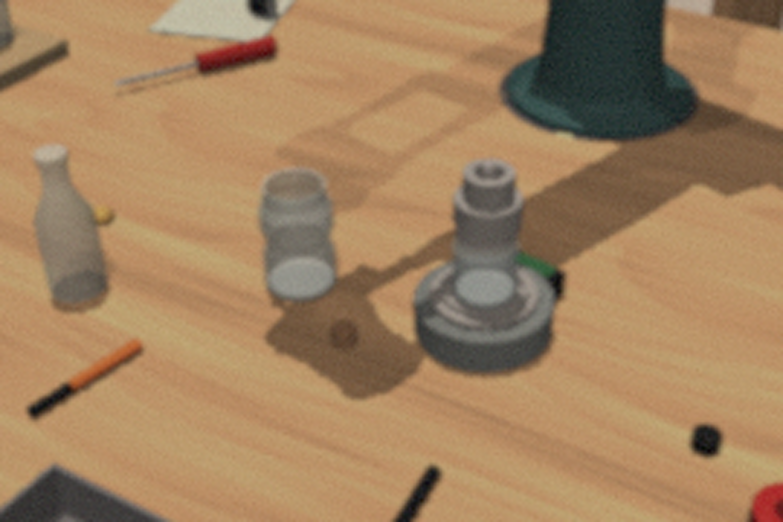

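The full stack stands at (487,260): stand, jar, cap, big ring, then small ring with the post showing in its hole. The tall jar (298,235) and the bottle (68,230) are upright and where they were, and the gripper is clear of everything. Handing in.

```bash
python3 -c "
from workcell import *
print(finish_job(), read_state()['time'])"
```

```text
the job is handed in; nothing more can be done
the job is handed in; nothing more can be done
```

I built the stack in the order asked and handed it in at about 43 s, with no drops. The short jar is in the grey stand's collar, with the cap on it spigot down, then the larger ring, then the smaller ring.

- **Setting down:** each piece was lowered in steps of 1 mm or less at the end, to a light contact of about 3–5 N, before I released it.
- **Seating:** the depth pictures put every surface within about 1.2 mm of its fully seated height.

| Surface | Measured (m) | Expected (m) |
|---|---|---|
| Jar rim | 0.101 | 0.102 |
| Cap disc top | 0.109 | 0.110 |
| Big ring top | 0.135 | 0.136 |
| Small ring top | 0.159 | 0.160 |

- **Alignment:** by the top camera, the axes of the stacked pieces agree within about 1–2 mm. The scene camera's y reading was about 2 mm off the top camera's, which is within its calibration.
- **Left alone:** I kept clear of the tall jar, the bottle, the red ring and the blue stand. The last picture shows the tall jar and the bottle standing where they were. I did not view the red ring or the blue stand in full at the end.
- **Mistakes:** early on I sent one free-air move twice, so the empty arm overshot before I corrected it; it touched nothing. I also gripped the small ring about 3 mm off the middle of the pads, and allowed for that when placing it.

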